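Free the copper heat sink from the crowded hook and set it in the drilling jig

ROBOT

A 7-joint arm with a two-finger parallel gripper is mounted at the origin on the work surface. World frame = base frame: x ahead of the robot, y to its left, z up, the work surface at z = 0. Lengths are in m, angles in rad, forces in N, time in s.
With the tool pointing down it reaches from about 0.4 to 0.875 m from the base axis. Payload 19.3 kg.
Tool frame: the origin (TCP) lies between the finger pads; the fingertips stand bot.tcp_to_tips ahead of it and the grasp point (between the pads) is the TCP (bot.tcp_to_tips is the distance from the TCP to the fingertips, in m); z points along the fingers, y is the line along which they close (so a half turn about z gives the same grasp; the last joint's range is limited). The gripper opens to 85 mm and grips with 20 to 120 N. Pads are 22 mm wide; open, the fingers measure 114 mm over their backs; the gripper's body (76 mm by 85 mm) begins 54 mm behind the grasp point. The pads swing forward as they close: fully open they stand 13 mm farther back than shut.
Start: joints at [-1.239, 0.521, -0.036, 1.599, 0.021, 1.021, -0.113], TCP at [0.244, 0.575, 0.226] pointing down, gripper open.
Joint ranges: [-2.91, 2.91], [-0.3, 2.13], [-1.5, 1.42], [0.17, 2.43], [-1.26, 4.41], [0.16, 1.93], [-2.52, 2.52]. Speed limits (rad/s): [1.89, 1.89, 2.39, 2.39, 3.01, 3.01, 3.01].

INTERFACE

Orientations are given as [roll, pitch, yaw] about the fixed x, y, z axes, in that order (R = Rz(yaw) Ry(pitch) Rx(roll)).
In Python, from workcell import telemetry, grab_frame, bot gives the robot as it stands. The module is installed in compiled form; this text tells all that it offers.
- The arm moves only by the shell command python3 -m crank 'ROWS' [FORCE]. ROWS is text: rows parted by semicolons, each of 7 numbers parted by spaces: the finger opening in m, from 0 to 0.0854, then the shift along the tool's x, y, z in m, then the turn, a rotation vector about the tool's x, y, z in degrees. A call has exactly 8 rows; each row shifts and turns the commanded pose from where the row before left it, along the tool's axes as they then stand; what a row does not reach is not made up. A row lasts 1/12 s, in which the tool goes at most 41.7 mm and 7.16 degrees, less where a joint would pass 70% of its speed; a pose out of reach is approached as far as the arm can. A call with a gripper value outside its range is refused whole. The fingers move at their own pace and stop on an object; FORCE is the grip in N (left out, the last holds). Time passes only in rows, so rows that do not move let the fingers close, or fill a call up. It gives the time, the measured TCP pose, the force, the opening and the grip force at its end, in the units of the state.
- telemetry.observe(): the state, without advancing time (a new reading comes with each control period).
- grab_frame(name): name is "scene" or "top" or "wrist"; returns a dict with "pixels" (400x640x3 uint8, red, green, blue), "depth" (400x640 float32, m along the optical axis (not along the pixel's ray), 0 where there is no reading), "vertical_fov" (degrees; the focal length in pixels is half the picture's height over the tangent of half this angle, whatever the lens; pixels are square), "cx", "cy" (the principal point, pixels), "distortion" ([k1, k2, p1, p2, k3] as OpenCV has them; the pictures are not rectified), "R" (3x3) and "t" (3): a world point X has camera coordinates R X + t; the wrist camera has in their place "hand_eye" (4x4, takes a point from camera to tool coordinates, whose origin is the TCP and whose axes are the flange's). Camera axes: x right, y down, z forward; pixel columns grow to the right and rows downward; lengths in m; the calibration is good to about 2 mm. A picture is of the moment at which its call begins: read the wrist's pose just before it.
- bot.job_done(): hands the job in; it is judged then, once.
The state is a dict: "clock": time; "qpos": joint angles; "qd": joint speeds; "joint_efforts": joint torques, N m; "position": TCP position; "tool_rot": TCP orientation; "force": force on the tool from outside, world axes, zero at the start; "moment": the same for the moment, N m; "grip_width": finger opening in m; "finger_force": force on a finger pad.
Only numpy, scipy, OpenCV 4.12 (cv2) and the standard library are available. Lean on these libraries where they do the work, as an engineer would, in place of code of your own. Each camera call takes 0.05 s, during which the arm holds its last target. There are 200 camera calls.

TASK

The copper heat sink hangs at the back of the blue stand's hook: move the two black heat sinks in front of it over to the empty hook of the yellow stand and leave them hanging there, then take the copper one off. Stand it upright in the channel of the drilling jig and slide it along against the red end stop, pressing it home with a firm push of about 8 N for half a second, but without shifting the stop, which only friction holds; let go and leave it resting against the stop. Be gentle with the hooks and do not disturb the capacitors or the screwdriver.

Things in the scene. Friction and masses are not known exactly. Their poses are not given: they have to be found in the camera images.
- hook_full: Fixed stand, blue, with the loaded hook; origin on the bench, z up. Flat level arm towards the robot (-x), 12 mm wide (y), 8 mm high, its top at z = 150 mm; from the post (front face x = +55, top z = 160 mm) to x = -62 mm, then a lip to x = -68 mm, 10 mm higher. It carries, tip to post, black, black, copper, centres at x = -23, +6, +35 mm, 5 mm of air between.
- hook_spare: Fixed stand, yellow, with the empty hook; built exactly like the blue one, arm towards its -x, origin on the bench, z up. A heat sink hangs with its slot's roof on the arm, its centre then at z = 134 mm; raised 12 to 20 mm it passes over the lip along x. Room for both black ones, e.g. at x = +34 and +2 mm.
- copper_mid (a point): Copper heat sink, rearmost: 24 mm thick (x), 40 mm wide (y), 108 mm tall (z), 0.2 kg. From the bottom: finned body 40 mm high; hanging slot 22 mm wide (y), 30 mm high, through along x; solid grip tab 38 mm high. Point at the centre, half-way up; slot roof 16 mm above it, grip tab's middle 35 mm above it.
- black_a_mid (a point): Black heat sink, the middle one: 24 mm thick (x), 40 mm wide (y), 108 mm tall (z), 0.2 kg. From the bottom: finned body 40 mm high; hanging slot 22 mm wide (y), 30 mm high, through along x; solid grip tab 38 mm high. Point at the centre, half-way up; slot roof 16 mm above it, grip tab's middle 35 mm above it.
- black_b_mid (a point): Black heat sink, the front one: 24 mm thick (x), 40 mm wide (y), 108 mm tall (z), 0.2 kg. From the bottom: finned body 40 mm high; hanging slot 22 mm wide (y), 30 mm high, through along x; solid grip tab 38 mm high. Point at the centre, half-way up; slot roof 16 mm above it, grip tab's middle 35 mm above it.
- jig: Fixed aluminium drilling jig, base 100 x 215 x 12 mm; origin on the bench under the channel's centre line, z up. Channel along y from -75 to +110 mm, ends and top open, 32 mm wide (x), floor at z = 12 mm, walls flared from z = 40 mm to a 54 mm mouth at z = 50 mm. A heat sink stands in it with its thickness across the channel, centre at z = 66 mm, and slides towards +y to the red stop.
- jig_entry (a point): Point on the jig channel's floor, centre line, jig y = -45 mm (jig's axes), always free: let the sink down here. The red stop in the channel, 26 wide, 12 thick, top at z = 73 mm, has its face (to -y) anywhere from jig y = +18 to +65 mm; it is not measured: find it by touch. Friction alone holds it and it slips at 14 N; 5 N for 0.3 s is enough, 8 N is right.
- capacitor_a_mid (a point): Bystander: black capacitor can standing upright, 35 mm in diameter, 46 mm tall, point at its centre.
- capacitor_b_mid (a point): Bystander: black capacitor can standing upright, 35 mm in diameter, 46 mm tall, point at its centre.
- driver: Bystander: screwdriver lying on the bench along its x, handle to -x.

How it is judged:
On the way, in this order (a step that is already met when the one before it is completed fails the run):
1. both black heat sinks hang on the yellow stand's hook (x of black_a_mid in the frame of hook_spare between -0.058 and 0.052 m and y of black_a_mid in the frame of hook_spare between -0.009 and 0.009 m and z of black_a_mid in the frame of hook_spare between 0.128 and 0.14 m and angle between each of black_a_mid, black_b_mid's own z axis and vertical below 0.12 rad and x of black_b_mid in the frame of hook_spare between -0.058 and 0.052 m and y of black_b_mid in the frame of hook_spare between -0.009 and 0.009 m and z of black_b_mid in the frame of hook_spare between 0.128 and 0.14 m), for 0.1 s.
2. the copper heat sink, upright on the channel floor, is pressed against the red stop with 5 N or more for 0.3 s (x of copper_mid in the frame of jig between -0.007 and 0.007 m and z of copper_mid in the frame of jig between 0.061 and 0.07 m and angle between copper_mid's own z axis and vertical below 0.09 rad and contact force between copper and stop_c0 above 5 N), for 0.3 s.
At the end, for the whole second after the job is handed in: Both black heat sinks hang on the yellow stand's hook (slot roof on the arm, between post and lip, upright within 7 degrees); the copper heat sink stands upright (within 5 degrees) on the channel floor of the jig, within 2.5 mm of touching the red stop; all released and at rest (all of step 1 and x of copper_mid in the frame of jig between -0.007 and 0.007 m and z of copper_mid in the frame of jig between 0.061 and 0.07 m and angle between copper_mid's own z axis and vertical below 0.09 rad and linear speed of each of copper, black_a, black_b below 0.01 m/s and horizontal distance between copper_mid and stop_c0 below 0.0285 m).
It fails at once if the red stop is shifted by more than 2 mm (distance of stop_c0 from where it was at the start of the episode above 0.002 m).
It fails at once if either hook stand is loaded or struck with more than 100 N (dropped on, hit or yanked) (contact force between any of hook_full, hook_spare and anything else above 100 N).
It fails at once if a capacitor or the screwdriver is moved by more than 15 mm or a capacitor tipped (distance of any of capacitor_a_mid, capacitor_b_mid, driver from where it was at the start of the episode above 0.015 m or angle between any of capacitor_a_mid, capacitor_b_mid's own z axis and vertical above 0.4 rad).
It also fails if it takes over 72 s, if anything falls off the work surface, if the arm or the gripper's body presses on something with over 40 N, if the wrist force passes 120 N, or if a joint passes its speed limit or range.

## Working session

There is one attempt and no reset: what is moved stays moved. The work goes in short steps, Python scripts to look and compute and a shell command to move; the robot and the scene stay as the last step left them, time stands still between calls to the robot, and variables do not carry over. Pictures are saved under pics/ and viewed, at most 10 in all, crops included, and the job is handed in when it is done.

```bash
mkdir -p pics; cat > h.py <<'E'
import numpy as np, cv2
from workcell import telemetry, grab_frame, bot
from scipy.spatial.transform import Rotation as Rn
def K(f):
    h,w=f["pixels"].shape[:2]; a=h/2/np.tan(np.radians(f["vertical_fov"])/2)
    return np.array([[a,0,f["cx"]],[0,a,f["cy"]],[0,0,1.]])
def save(f,n): cv2.imwrite("pics/"+n,f["pixels"][:,:,::-1])
def rays(f,uv):
    p=cv2.undistortPoints(np.array(uv,float).reshape(-1,1,2),K(f),np.array(f["distortion"],float)).reshape(-1,2)
    return np.c_[p,np.ones(len(p))]
def pts(f,uv,d):  # depth -> world
    return (rays(f,uv)*np.array(d)[:,None]-np.array(f["t"]))@np.array(f["R"])
def plane(f,uv,z):
    R=np.array(f["R"]);c=-R.T@np.array(f["t"]);r=rays(f,uv)@R
    return c+r*((z-c[2])/r[:,2])[:,None]
def cloud(f):
    v,u=np.nonzero(f["depth"]>0); return u,v,pts(f,np.c_[u,v],f["depth"][v,u])
E
python3 - <<'E'
from h import *
s=telemetry.observe();print({k:np.round(v,3) for k,v in s.items()},bot.tcp_to_tips)
for n in("scene","top"):
    f=grab_frame(n);save(f,n+".png");np.save(n+".npy",f,allow_pickle=True)
    print(n,np.round(-np.array(f["R"]).T@f["t"],3),f["vertical_fov"],f["distortion"],(f["depth"]>0).mean())
E
```

```text
{'clock': np.float64(0.0), 'qpos': array([-1.239,  0.522, -0.036,  1.6  ,  0.021,  1.021, -0.113]), 'qd': array([ 0.002, -0.   , -0.   ,  0.001,  0.002, -0.001,  0.001]), 'joint_efforts': array([ 2.0000e-03, -9.2710e+01,  1.9800e+00, -3.6995e+01,  1.8000e-02,
        8.0000e-03, -0.0000e+00]), 'position': array([0.244, 0.575, 0.226]), 'tool_rot': array([-3.14,  0.  ,  2.74]), 'force': array([-0.116,  0.324,  0.209]), 'moment': array([ 0.011,  0.025, -0.062]), 'finger_force': np.float64(0.0), 'grip_width': np.float64(0.085)} 0.019
scene [1.009 0.394 0.558] 55.469486953095306 [-0.07314409  0.          0.          0.          0.        ] 0.99594140625
top [ 0.444 -0.007  1.12 ] 47.421329693102805 [0.04459854 0.         0.         0.         0.        ] 0.9960234375
```

View pics/scene.png

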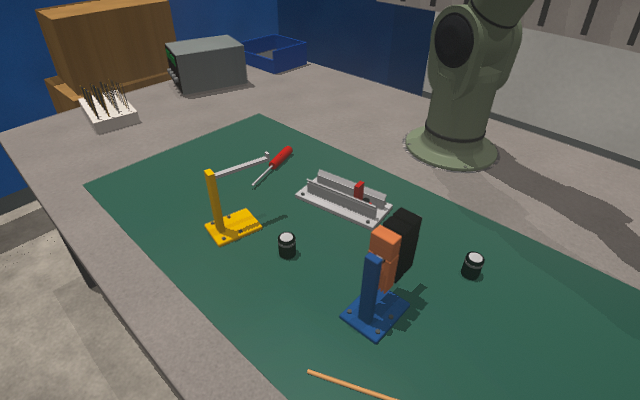

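View pics/top.png

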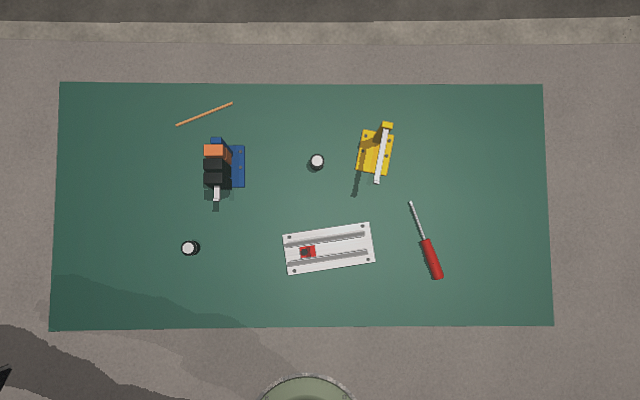

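The pictures show blue stand (top ~215,170), yellow (380,150, arm to 378,180), jig (328,248) with the stop at (307,252), capacitors at (317,162) and (190,248), driver (428,245). Now measuring with depth.

```bash
python3 - <<'E'
from h import *
def rect(P,name):
    P=P[:,:2]; r=cv2.minAreaRect((P*1000).astype(np.float32)); print(name,len(P),"c",np.round(r[0],1),"size",np.round(r[1],1),"ang",round(r[2],2), "med",np.round(np.median(P,0)*1000,1))
for n in("top","scene"):
    f=np.load(n+".npy",allow_pickle=True).item(); u,v,P=cloud(f); c=f["pixels"][v,u].astype(int)
    hsv=cv2.cvtColor(f["pixels"],cv2.COLOR_RGB2HSV)[v,u].astype(int); z=P[:,2]
    b=(P[:,0]>.25)&(P[:,0]<.95)&(abs(P[:,1])<.6)
    blue=b&(P[:,1]>.1); yel=b&(P[:,1]<0)&(P[:,0]>.5)
    print(n)
    rect(P[blue&(z>.18)],"sinks top"); rect(P[blue&(z>.18)&(hsv[:,0]<15)&(hsv[:,1]>100)],"copper top");rect(P[blue&(z>.18)&(c.max(1)<70)],"black top")
    a=blue&(abs(z-.155)<.01)&(hsv[:,1]<60)&(c.min(1)>100); 
    if a.sum()>3: rect(P[a],"blue arm")
    a=yel&(abs(z-.150)<.005)&(hsv[:,1]<60)&(c.min(1)>100); 
    if a.sum()>3: rect(P[a],"yel arm")
    a=yel&(z>.140)&(z<.175);rect(P[a],"yel all hi"); print(np.round([z[a].min(),z[a].max()],3))
    a=yel&(abs(z-.16)<.006)&(hsv[:,1]>150);a.sum()>3 and rect(P[a],"yel post top")
    for nm,m in(("yel base",yel&(z>.004)&(z<.03)&(hsv[:,1]>150)&(abs(hsv[:,0]-25)<8)),("blue base",blue&(z>.004)&(z<.03)&(hsv[:,1]>120)&(abs(hsv[:,0]-110)<12))): 
        m.sum()>3 and rect(P[m],nm)
    j=b&(P[:,0]<.6)&(P[:,0]>.3)&(abs(P[:,1])<.16)
    rect(P[j&(abs(z-.012)<.006)&(hsv[:,1]<60)&(c.min(1)>90)],"jig base"); rect(P[j&(z>.042)&(z<.056)&(hsv[:,1]<60)],"jig wall tops")
    red=(hsv[:,1]>130)&((hsv[:,0]<8)|(hsv[:,0]>172))
    rect(P[j&(z>.065)&red],"stop top"); 
    d=b&red&(P[:,1]<-.1); d.sum() and rect(P[d],"driver handle"); 
    k=b&(abs(z-.046)<.006)&(c.min(1)>60)&~j; 
    for s in(P[:,1]>.2,(P[:,1]<.15)&(P[:,0]>.5)): (k&s).sum()>3 and rect(P[k&s],"cap")
E
```

```text
top
sinks top 712 c [610.5 188.8] size [81.3 40.8] ang 0.59 med [609.4 187.8]
copper top 218 c [639.4 188.2] size [23.1 38.4] ang 0.22 med [639.6 187.3]
black top 490 c [599.  188.9] size [58.6 40.8] ang 1.26 med [599.  187.9]
blue arm 89 c [554.5 187.7] size [31.8 12. ] ang 0.99 med [554.7 187. ]
yel arm 279 c [ 639.1 -163.8] size [ 11.7 115.2] ang 78.82 med [ 639.3 -164.2]
yel all hi 428 c [ 641.6 -163.4] size [ 25.7 136.7] ang 77.32 med [ 652.5 -164.9]
[0.141 0.163]
yel post top 69 c [ 701.7 -176.5] size [23.7 13.7] ang 77.7 med [ 701.2 -177.1]
yel base 901 c [ 688.6 -173.8] size [ 79.4 135. ] ang 79.26 med [ 668.5 -160.4]
blue base 530 c [638.3 166.6] size [102.7  38.3] ang 4.2 med [635.6 166.4]
jig base 2557 c [438.9 -55.1] size [206.1 214. ] ang 8.6 med [438.9 -62.2]
jig wall tops 615 c [436.  -50.6] size [ 56.1 185.1] ang 8.47 med [429.4 -48.8]
stop top 55 c [430.9 -15.6] size [24.7 11.3] ang 9.51 med [430.2 -15.7]
driver handle 401 c [ 410.1 -305.2] size [98.3 23.3] ang 19.02 med [ 407.3 -304. ]
cap 119 c [438.5 271.4] size [30.5 26.9] ang 52.3 med [440.5 272. ]
cap 122 c [64
[... 513 characters left out ...]

[0.14 0.16]
yel post top 61 c [ 705.6 -176.7] size [25.  12.6] ang 85.79 med [ 707.  -174.5]
yel base 1080 c [ 676.7 -171. ] size [ 81.7 103.7] ang 78.65 med [ 676.8 -166. ]
blue base 1721 c [642.  188.5] size [105.  80.] ang 0.54 med [654.5 200. ]
jig base 1012 c [440.8 -56.3] size [101.9 215.7] ang 9.05 med [472.1 -28.9]
jig wall tops 428 c [439.5 -51.7] size [ 58.4 186.8] ang 7.98 med [423.8 -52.3]
stop top 48 c [433.9 -16.6] size [27.7 11.6] ang 8.85 med [437.  -15.9]
driver handle 239 c [ 405.1 -316.8] size [124.   42.6] ang 21.15 med [ 420.1 -297.8]
cap 123 c [442.4 271.3] size [27.1 26.4] ang 22.16 med [441.5 271.8]
cap 110 c [647.1 -30. ] size [31.5 24.6] ang 56.02 med [647.3 -29.2]
```

```bash
cat >> h.py <<'E'
def go(x,y,z,yawdeg):
    s=telemetry.observe(); Rc=Rn.from_euler("xyz",s["tool_rot"]); Rt=Rn.from_euler("xyz",[180,0,yawdeg],degrees=True)
    d=np.array([x,y,z])-s["position"]
    print("turn(tool,deg)",np.round((Rc.inv()*Rt).as_rotvec(degrees=True),2),"shift after turn mm",np.round(Rt.inv().apply(d)*1000,1),"before",np.round(Rc.inv().apply(d)*1000,1),"F",np.round(s["force"],1),"t",round(s["clock"],2),"w",round(s["grip_width"],4))
E
python3 -c "
from h import *
go(.582,.1885,.26,180.6)"
```

```text
turn(tool,deg) [-6.000e-02 -1.000e-02 -2.362e+01] shift after turn mm [-333.6 -389.9  -34.2] before [-461.9 -223.6  -33.9] F [ 0.2 -0.   0.3] t 0.1 w 0.0852
```

```bash
python3 -m crank '0.085 0 0 -8.5 0 0 -5.9;0.085 0 0 -8.5 0 0 -5.9;0.085 0 0 -8.5 0 0 -5.9;0.085 0 0 -8.5 0 0 -5.9;0.085 -12 -14 0 0 0 0;0.085 -20 -22 0 0 0 0;0.085 -25 -30 0 0 0 0;0.085 -25 -30 0 0 0 0' 60
python3 -c "
from h import *
go(.582,.1885,.26,180.6)"
```

```text
clock: 0.77
position: [0.3551, 0.4481, 0.3928]
tool_rot: [-3.141, -0.0, -3.131]
force: [-0.0, -0.2, -0.2]
grip_width: 0.0854
finger_force: 0.0
turn(tool,deg) [-0.02 -0.01 -0.01] shift after turn mm [-224.2 -262.   132.8] before [-224.3 -261.9  132.9] F [-0.  -0.2 -0.2] t 0.77 w 0.0854
```

```bash
python3 -m crank '0.085 0 0 0 0 0 0;0.085 0 0 0 0 0 0;0.085 0 0 0 0 0 0;0.085 0 0 0 0 0 0;0.085 0 0 0 0 0 0;0.085 0 0 0 0 0 0;0.085 0 0 0 0 0 0;0.085 0 0 0 0 0 0'
python3 -c "
from h import *
go(.582,.1885,.26,180.6)"
```

```text
clock: 1.43
position: [0.3539, 0.4501, 0.3928]
tool_rot: [-3.141, -0.0, -3.131]
force: [-0.3, 0.1, -0.2]
grip_width: 0.0848
finger_force: 0.0
turn(tool,deg) [-0.01 -0.01  0.01] shift after turn mm [-225.4 -264.   132.8] before [-225.3 -264.   132.8] F [-0.3  0.1 -0.2] t 1.43 w 0.0848
```

Shifts are in metres (mine were clipped); no harm done.

```bash
python3 -m crank '0.085 -0.022 -0.026 0 0 0 0;0.085 -0.022 -0.026 0 0 0 0;0.085 -0.022 -0.026 0.01 0 0 0;0.085 -0.022 -0.026 0.01 0 0 0;0.085 -0.022 -0.026 0.016 0 0 0;0.085 -0.022 -0.026 0.016 0 0 0;0.085 -0.022 -0.026 0.016 0 0 0;0.085 -0.022 -0.026 0.016 0 0 0'
python3 -m crank '0.085 -0.022 -0.026 0.016 0 0 0;0.085 -0.015 -0.018 0.016 0 0 0;0.085 -0.012 -0.012 0.016 0 0 0;0.085 0 0 0 0 0 0;0.085 0 0 0 0 0 0;0.085 0 0 0 0 0 0;0.085 0 0 0 0 0 0;0.085 0 0 0 0 0 0'
python3 - <<'E'
from h import *
go(.582,.1885,.171,180.6)
f=grab_frame("wrist");save(f,"w1.png")
s=telemetry.observe()
T=np.eye(4);T[:3,:3]=Rn.from_euler("xyz",s["tool_rot"]).as_matrix();T[:3,3]=s["position"]
Tc=np.linalg.inv(T@np.array(f["hand_eye"]));f["R"]=Tc[:3,:3];f["t"]=Tc[:3,3]
u,v,P=cloud(f);hsv=cv2.cvtColor(f["pixels"],cv2.COLOR_RGB2HSV)[v,u].astype(int)
m=(abs(P[:,2]-.188)<.006)&(abs(P[:,1]-.188)<.05)&(P[:,0]>.5)&(P[:,0]<.72)
cu=(hsv[:,0]<15)&(hsv[:,1]>100)
for q in(m,m&cu,m&~cu):
    print(q.sum(),cv2.minAreaRect((P[q,:2]*1000).astype(np.float32)),np.percentile(P[q,0],[1,99]) if q.any() else 0)
E
```

```text
clock: 2.1
position: [0.5331, 0.2424, 0.3084]
tool_rot: [3.141, 0.0, -3.131]
force: [1.3, 0.3, -0.3]
grip_width: 0.0852
finger_force: 0.0
clock: 2.77
position: [0.5816, 0.1891, 0.2618]
tool_rot: [3.141, 0.001, -3.13]
force: [0.3, -0.2, 0.1]
grip_width: 0.0849
finger_force: 0.0
turn(tool,deg) [0.04 0.05 0.05] shift after turn mm [-0.4 -0.7 90.8] before [-0.3 -0.7 90.8] F [ 0.3 -0.2  0.1] t 2.77 w 0.0849
5907 ((612.7559204101562, 188.68911743164062), (81.8955307006836, 40.939483642578125), 0.7415928244590759) [0.57223286 0.65204193]
1782 ((638.715576171875, 188.31410217285156), (29.94268035888672, 39.31088638305664), 0.36629411578178406) [0.62424528 0.6529345 ]
4125 ((612.705322265625, 188.68846130371094), (81.79427337646484, 40.939483642578125), 0.7415927052497864) [0.5721709  0.62422313]
```

View pics/w1.png

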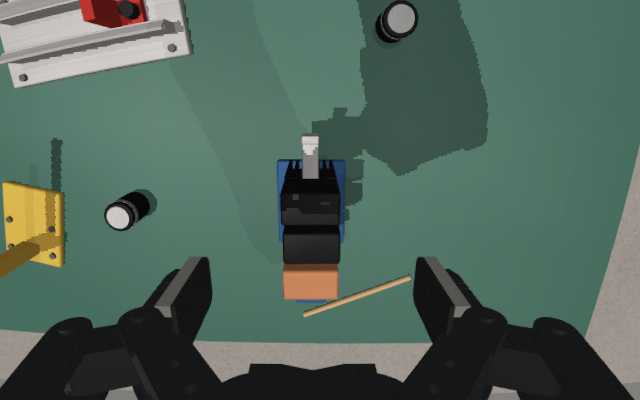

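The wrist view shows the three sinks in line at (310,205), (311,248), (311,282) and the fingers astride; a centre of x≈0.583 for the front one. Descending and gripping.

```bash
python3 -m crank '0.085 -0.001 -0.001 0.018 0 0 0;0.085 0 0 0.022 0 0 0;0.085 0 0 0.022 0 0 0;0.085 0 0 0.018 0 0 0;0.085 0 0 0.010 0 0 0;0.085 0 0 0 0 0 0;0.06 0 0 0 0 0 0;0.03 0 0 0 0 0 0' 60
python3 -m crank '0.03 0 0 0 0 0 0;0.03 0 0 0 0 0 0;0.03 0 0 0 0 0 0;0.03 0 0 0 0 0 0;0.03 0 0 0 0 0 0;0.03 0 0 0 0 0 0;0.03 0 0 0 0 0 0;0.03 0 0 0 0 0 0'

```

```text
clock: 3.48
position: [0.5834, 0.1874, 0.1722]
tool_rot: [3.141, 0.002, -3.131]
force: [0.2, 0.3, 0.8]
grip_width: 0.0635
finger_force: 0.0
clock: 4.15
position: [0.5834, 0.1872, 0.1723]
tool_rot: [3.141, 0.002, -3.132]
force: [-2.0, -0.9, 10.4]
grip_width: 0.0378
finger_force: 59.9
```

```bash
python3 -m crank '0.03 0 0 -0.004 0 0 0;0.03 0 0 -0.006 0 0 0;0.03 0 0 -0.007 0 0 0;0.03 0.005 0 0 0 0 0;0.03 0.015 0 0 0 0 0;0.03 0.022 0 0 0 0 0;0.03 0.022 0 0 0 0 0;0.03 0.020 0 0 0 0 0' 
python3 -c "
from h import *
go(.5445,-.1452,.19,168.8)"
```

```text
clock: 4.82
position: [0.4973, 0.1861, 0.188]
tool_rot: [-3.142, -0.0, -3.131]
force: [-0.1, 1.4, -2.6]
grip_width: 0.038
finger_force: 60.9
turn(tool,deg) [-0.   -0.02 11.78] shift after turn mm [-110.7 -315.8   -2. ] before [ -43.9 -331.8   -2. ] F [-0.1  1.4 -2.6] t 4.82 w 0.038
```

```bash
python3 -m crank '0.03 -0.002 -0.012 0 0 0 0;0.03 -0.003 -0.022 0 0 0 0;0.03 -0.004 -0.032 0 0 0 0;0.03 -0.005 -0.036 0 0 0 0;0.03 -0.005 -0.036 0 0 0 0;0.03 -0.005 -0.036 0 0 0 0;0.03 -0.005 -0.036 0 0 0 0;0.03 -0.005 -0.036 0 0 0 0' 
python3 -m crank '0.03 -0.005 -0.036 -0.001 0 0 0;0.03 -0.003 -0.028 -0.001 0 0 0;0.03 -0.002 -0.022 0 0 0 0;0.03 0 0 0 0 0 3;0.03 0 0 0 0 0 5;0.03 0 0 0 0 0 3.8;0.03 0 0 0 0 0 0;0.03 0 0 0 0 0 0' 
python3 - <<'E'
from h import *
go(.5445,-.1452,.19,168.8)
go(.676,-.1712,.19,168.8)
f=grab_frame("wrist");save(f,"w2.png")
s=telemetry.observe()
T=np.eye(4);T[:3,:3]=Rn.from_euler("xyz",s["tool_rot"]).as_matrix();T[:3,3]=s["position"]
Tc=np.linalg.inv(T@np.array(f["hand_eye"]));f["R"]=Tc[:3,:3];f["t"]=Tc[:3,3]
u,v,P=cloud(f);hsv=cv2.cvtColor(f["pixels"],cv2.COLOR_RGB2HSV)[v,u].astype(int);c=f["pixels"][v,u]
m=(abs(P[:,2]-.15)<.006)&(hsv[:,1]<60)&(c.min(1)>90)&(P[:,0]>.55)&(P[:,0]<.72)&(abs(P[:,1]+.165)<.06)
print(m.sum(),cv2.minAreaRect((P[m,:2]*1000).astype(np.float32)))
E
```

```text
clock: 5.48
position: [0.5351, -0.0611, 0.1883]
tool_rot: [3.142, 0.0, -3.131]
force: [1.1, 1.5, -2.7]
grip_width: 0.0383
finger_force: 61.0
clock: 6.15
position: [0.546, -0.145, 0.1901]
tool_rot: [-3.142, 0.0, 2.948]
force: [0.4, 0.3, -2.5]
grip_width: 0.0382
finger_force: 61.1
turn(tool,deg) [-0.    0.    0.12] shift after turn mm [ 1.5 -0.5  0.1] before [ 1.5 -0.4  0.1] F [ 0.4  0.3 -2.5] t 6.15 w 0.0382
turn(tool,deg) [-0.    0.    0.12] shift after turn mm [-1.326e+02 -4.000e-01  1.000e-01] before [-1.326e+02 -7.000e-01  1.000e-01] F [ 0.4  0.3 -2.5] t 6.15 w 0.0382
1282 ((621.3724365234375, -161.1165008544922), (11.412530899047852, 56.95375442504883), 78.3907699584961)
```

View pics/w2.png

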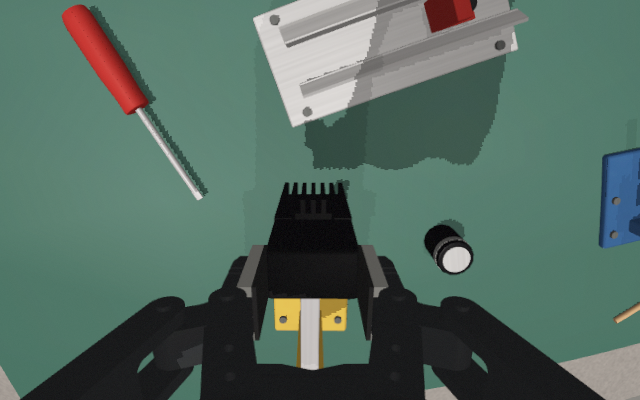

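The sink is held straight and the yellow arm lies centred behind it at (311,330). Sliding on and lowering.

```bash
python3 -m crank '0.03 -0.008 -0.001 0 0 0 0;0.03 -0.018 0 0 0 0 0;0.03 -0.022 0 0 0 0 0;0.03 -0.022 0 0 0 0 0;0.03 -0.022 0 0 0 0 0;0.03 -0.022 0 0 0 0 0;0.03 -0.012 0 0 0 0 0;0.03 -0.006 0 0 0 0 0' 
python3 -m crank '0.03 0 0 0.004 0 0 0;0.03 0 0 0.005 0 0 0;0.03 0 0 0.004 0 0 0;0.03 0 0 0.002 0 0 0;0.03 0 0 0.001 0 0 0;0.03 0 0 0.001 0 0 0;0.03 0 0 0.0005 0 0 0;0.03 0 0 0 0 0 0' 
```

```text
clock: 6.87
position: [0.677, -0.1722, 0.1893]
tool_rot: [3.142, 0.0, 2.947]
force: [-0.4, -0.6, -1.9]
grip_width: 0.0383
finger_force: 61.1
clock: 7.53
position: [0.6754, -0.1719, 0.1726]
tool_rot: [-3.142, 0.0, 2.946]
force: [-0.5, 0.2, -2.9]
grip_width: 0.0381
finger_force: 61.1
```

```bash
python3 -m crank '0.03 0 0 0.0005 0 0 0;0.03 0 0 0.0005 0 0 0;0.03 0 0 0.0005 0 0 0;0.03 0 0 0.0005 0 0 0;0.03 0 0 0 0 0 0;0.03 0 0 0 0 0 0;0.03 0 0 0 0 0 0;0.03 0 0 0 0 0 0' 
```

```text
clock: 8.2
position: [0.6758, -0.172, 0.1724]
tool_rot: [3.141, 0.002, 2.946]
force: [-6.7, 2.6, 17.5]
grip_width: 0.038
finger_force: 63.4
```

```bash
python3 -m crank '0.05 0 0 -0.0015 0 0 0;0.085 0 0 0 0 0 0;0.085 0 0 0 0 0 0;0.085 0 0 0 0 0 0;0.085 0 0 -0.010 0 0 0;0.085 0 0 -0.02 0 0 0;0.085 0 0 -0.028 0 0 0;0.085 0 0 -0.028 0 0 0' 
python3 -c "
from h import *
go(.612,.1885,.26,180.6)
f=grab_frame('wrist');save(f,'w3.png')"
```

```text
clock: 8.87
position: [0.6752, -0.1719, 0.2593]
tool_rot: [-3.141, -0.001, 2.946]
force: [0.8, 0.6, 0.6]
grip_width: 0.0851
finger_force: 0.0
turn(tool,deg) [ -0.    -0.05 -11.83] shift after turn mm [ 59.4 361.1  -0.7] before [132.1 341.2  -0.6] F [0.8 0.6 0.6] t 8.87 w 0.0851
```

View pics/w3.png

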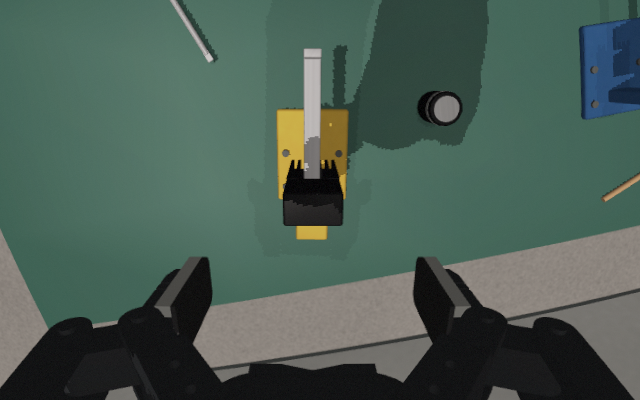

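The first black sink hangs at the back of the yellow hook (313,205), free of the fingers. Back for the second.

```bash
python3 -m crank '0.085 0 0 0 0 0 -5.9;0.085 0 0 0 0 0 -5.9;0.085 0.002 0.012 0 0 0 0;0.085 0.004 0.024 0 0 0 0;0.085 0.006 0.036 0 0 0 0;0.085 0.007 0.039 0 0 0 0;0.085 0.007 0.039 0 0 0 0;0.085 0.007 0.039 0 0 0 0' 
python3 -m crank '0.085 0.007 0.039 0 0 0 0;0.085 0.007 0.039 0 0 0 0;0.085 0.006 0.036 0 0 0 0;0.085 0.004 0.028 0 0 0 0;0.085 0.002 0.020 0 0 0 0;0.085 0 0.010 0 0 0 0;0.085 0 0 0 0 0 0;0.085 0 0 0 0 0 0' 
python3 - <<'E'
from h import *
go(.612,.1885,.171,180.6)
s=telemetry.observe()
f=grab_frame("wrist");
T=np.eye(4);T[:3,:3]=Rn.from_euler("xyz",s["tool_rot"]).as_matrix();T[:3,3]=s["position"]
Tc=np.linalg.inv(T@np.array(f["hand_eye"]));f["R"]=Tc[:3,:3];f["t"]=Tc[:3,3]
u,v,P=cloud(f)
m=(abs(P[:,2]-.188)<.006)&(abs(P[:,1]-.188)<.05)&(P[:,0]>.5)&(P[:,0]<.72)
print(m.sum(),cv2.minAreaRect((P[m,:2]*1000).astype(np.float32)))
E
```

```text
clock: 9.58
position: [0.6396, 0.0191, 0.2583]
tool_rot: [3.141, 0.0, -3.135]
force: [1.6, 0.5, -0.2]
grip_width: 0.0849
finger_force: 0.0
clock: 10.25
position: [0.6129, 0.188, 0.258]
tool_rot: [-3.141, 0.0, -3.133]
force: [-0.8, 0.3, -0.0]
grip_width: 0.0853
finger_force: 0.0
turn(tool,deg) [-0.03  0.01 -0.11] shift after turn mm [ 0.9  0.5 87. ] before [ 0.9  0.5 87. ] F [-0.8  0.3 -0. ] t 10.25 w 0.0853
4281 ((627.4310302734375, 189.2375946044922), (40.357582092285156, 53.59137725830078), 89.85441589355469)
```

```bash
python3 -m crank '0.085 0 0.001 0.018 0 0 0;0.085 0 0 0.022 0 0 0;0.085 0 0 0.022 0 0 0;0.085 0 0 0.016 0 0 0;0.085 0 0 0.008 0 0 0;0.085 0 0 0 0 0 0;0.06 0 0 0 0 0 0;0.03 0 0 0 0 0 0' 60
python3 -m crank '0.03 0 0 0 0 0 0;0.03 0 0 0 0 0 0;0.03 0 0 0 0 0 0;0.03 0 0 0 0 0 0;0.03 0 0 0 0 0 0;0.03 0 0 0 0 0 0;0.03 0 0 0 0 0 0;0.03 0 0 0 0 0 0'
python3 -m crank '0.03 0 0 -0.004 0 0 0;0.03 0 0 -0.006 0 0 0;0.03 0 0 -0.007 0 0 0;0.03 0.008 0 0 0 0 0;0.03 0.018 0 0 0 0 0;0.03 0.028 0 0 0 0 0;0.03 0.032 0 0 0 0 0;0.03 0.026 0 0 0 0 0' 
python3 -c "
from h import *
go(.5445,-.1452,.19,168.8)"
```

```text
clock: 10.97
position: [0.6135, 0.1891, 0.1732]
tool_rot: [3.141, 0.002, -3.132]
force: [-0.4, -0.4, 0.8]
grip_width: 0.0638
finger_force: 0.0
clock: 11.63
position: [0.6133, 0.1895, 0.1733]
tool_rot: [3.141, 0.002, -3.132]
force: [-2.7, -0.9, 9.1]
grip_width: 0.0383
finger_force: 60.0
clock: 12.3
position: [0.4983, 0.188, 0.1889]
tool_rot: [-3.142, -0.001, -3.131]
force: [0.6, 0.7, -2.8]
grip_width: 0.0379
finger_force: 60.8
turn(tool,deg) [-1.000e-02 -4.000e-02  1.179e+01] shift after turn mm [-110.1 -317.9   -1.1] before [ -42.8 -333.7   -1.1] F [ 0.6  0.7 -2.8] t 12.3 w 0.0379
```

```bash
python3 -m crank '0.03 -0.002 -0.012 0 0 0 0;0.03 -0.003 -0.022 0 0 0 0;0.03 -0.004 -0.032 0 0 0 0;0.03 -0.005 -0.036 0 0 0 0;0.03 -0.005 -0.036 0 0 0 0;0.03 -0.005 -0.036 0 0 0 0;0.03 -0.005 -0.036 0 0 0 0;0.03 -0.005 -0.036 0 0 0 0' 
python3 -m crank '0.03 -0.004 -0.036 -0.001 0 0 0;0.03 -0.003 -0.028 0 0 0 0;0.03 -0.002 -0.023 0 0 0 0;0.03 0 0 0 0 0 3;0.03 0 0 0 0 0 5;0.03 0 0 0 0 0 3.8;0.03 0 0 0 0 0 0;0.03 0 0 0 0 0 0' 
python3 - <<'E'
from h import *
go(.6446,-.1656,.19,168.8)
E
```

```text
clock: 12.97
position: [0.5368, -0.0589, 0.1893]
tool_rot: [3.141, 0.0, -3.131]
force: [2.2, 0.8, -2.8]
grip_width: 0.0377
finger_force: 60.9
clock: 13.63
position: [0.547, -0.1439, 0.1901]
tool_rot: [-3.142, 0.0, 2.948]
force: [-0.5, 0.2, -1.8]
grip_width: 0.0384
finger_force: 61.0
turn(tool,deg) [-0.    0.    0.12] shift after turn mm [-100.    -2.3    0.1] before [-100.    -2.5    0.1] F [-0.5  0.2 -1.8] t 13.63 w 0.0384
```

```bash
python3 -m crank '0.03 -0.006 -0.002 0 0 0 0;0.03 -0.014 0 0 0 0 0;0.03 -0.018 0 0 0 0 0;0.03 -0.018 0 0 0 0 0;0.03 -0.018 0 0 0 0 0;0.03 -0.014 0 0 0 0 0;0.03 -0.008 0 0 0 0 0;0.03 -0.004 0 0 0 0 0' 
python3 -m crank '0.03 0 0 0.004 0 0 0;0.03 0 0 0.005 0 0 0;0.03 0 0 0.003 0 0 0;0.03 0 0 0.002 0 0 0;0.03 0 0 0.001 0 0 0;0.03 0 0 0.001 0 0 0;0.03 0 0 0.0007 0 0 0;0.03 0 0 0.0007 0 0 0' 
```

```text
clock: 14.3
position: [0.6456, -0.1659, 0.1896]
tool_rot: [-3.142, -0.0, 2.947]
force: [-0.5, 0.6, -1.6]
grip_width: 0.0383
finger_force: 61.0
clock: 14.97
position: [0.6451, -0.1657, 0.1733]
tool_rot: [3.142, 0.001, 2.946]
force: [-5.5, 3.4, 13.6]
grip_width: 0.0384
finger_force: 62.8
```

Seated. Release, rise, and return for the copper one.

```bash
python3 -m crank '0.05 0 0 -0.001 0 0 0;0.085 0 0 0 0 0 0;0.085 0 0 0 0 0 0;0.085 0 0 0 0 0 0;0.085 0 0 -0.010 0 0 0;0.085 0 0 -0.02 0 0 0;0.085 0 0 -0.028 0 0 0;0.085 0 0 -0.028 0 0 0' 
python3 - <<'E'
from h import *
s=telemetry.observe()
f=grab_frame("wrist");save(f,'w4.png')
T=np.eye(4);T[:3,:3]=Rn.from_euler("xyz",s["tool_rot"]).as_matrix();T[:3,3]=s["position"]
Tc=np.linalg.inv(T@np.array(f["hand_eye"]));f["R"]=Tc[:3,:3];f["t"]=Tc[:3,3]
u,v,P=cloud(f)
m=(abs(P[:,2]-.188)<.008)&(abs(P[:,1]+.165)<.05)&(P[:,0]>.5)&(P[:,0]<.75)
print(m.sum(),cv2.minAreaRect((P[m,:2]*1000).astype(np.float32)),P[m,2].min(),P[m,2].max())
go(.642,.189,.26,180.6)
E
```

```text
clock: 15.63
position: [0.6446, -0.1656, 0.261]
tool_rot: [-3.141, -0.001, 2.946]
force: [-0.5, -0.1, 0.2]
grip_width: 0.085
finger_force: 0.0
4250 ((660.772216796875, -168.63670349121094), (40.04664611816406, 57.08189010620117), 79.2235336303711) 0.18001240573628594 0.1912775903604611
turn(tool,deg) [ -0.04   0.39 -11.85] shift after turn mm [  0.8 355.4   7.3] before [ 73.8 347.7   6.8] F [1.7 0.6 6.6] t 15.68 w 0.0852
```

View pics/w4.png

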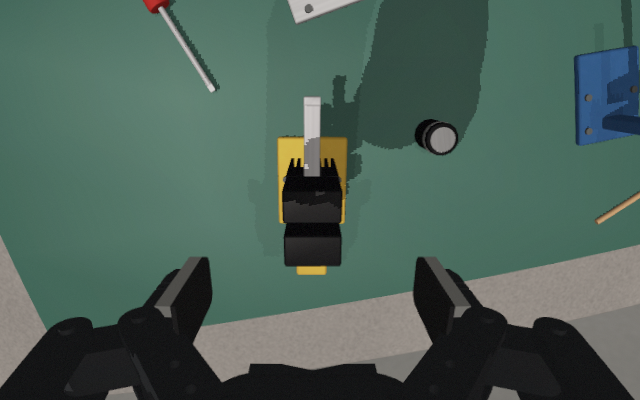

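Both black sinks hang apart on the yellow arm (312,200) and (313,245). The last reading moved a few mm oddly; checking as I travel.

```bash
python3 -m crank '0.085 0 0 0 0 0 -5.9;0.085 0 0 0 0 0 -5.9;0.085 0 0.012 0 0 0 0;0.085 0 0.024 0 0 0 0;0.085 0 0.036 0 0 0 0;0.085 0 0.039 0 0 0 0;0.085 0 0.039 0 0 0 0;0.085 0 0.039 0 0 0 0' 
python3 -m crank '0.085 0 0.039 0 0 0 0;0.085 0 0.039 0 0 0 0;0.085 0 0.036 0 0 0 0;0.085 0 0.026 0 0 0 0;0.085 0 0.017 0 0 0 0;0.085 0 0.009 0 0 0 0;0.085 0 0 0 0 0 0;0.085 0 0 0 0 0 0' 
python3 - <<'E'
from h import *
go(.642,.189,.172,180.6)
s=telemetry.observe()
f=grab_frame("wrist");
T=np.eye(4);T[:3,:3]=Rn.from_euler("xyz",s["tool_rot"]).as_matrix();T[:3,3]=s["position"]
Tc=np.linalg.inv(T@np.array(f["hand_eye"]));f["R"]=Tc[:3,:3];f["t"]=Tc[:3,3]
u,v,P=cloud(f)
m=(abs(P[:,2]-.188)<.006)&(abs(P[:,1]-.188)<.05)&(P[:,0]>.5)&(P[:,0]<.72)
print(m.sum(),cv2.minAreaRect((P[m,:2]*1000).astype(np.float32)))
go(.642,.189,.172,180.6)
E
```

```text
clock: 16.35
position: [0.6425, 0.0259, 0.26]
tool_rot: [3.141, 0.0, -3.135]
force: [1.1, -0.6, -0.4]
grip_width: 0.0846
finger_force: 0.0
clock: 17.02
position: [0.6413, 0.1888, 0.2597]
tool_rot: [-3.141, 0.0, -3.133]
force: [0.2, -1.3, -0.0]
grip_width: 0.0852
finger_force: 0.0
turn(tool,deg) [-0.03  0.   -0.11] shift after turn mm [-0.7  0.2 87.7] before [-0.7  0.3 87.7] F [ 0.2 -1.3 -0. ] t 17.02 w 0.0852
2205 ((642.1774291992188, 188.84169006347656), (24.791431427001953, 39.91619110107422), 1.554870367050171)
turn(tool,deg) [-0.04  0.01 -0.16] shift after turn mm [-0.6  1.1 87.7] before [-0.5  1.2 87.7] F [ 1.  -1.3  0.4] t 17.07 w 0.0849
```

```bash
python3 -m crank '0.085 -0.001 0 0.018 0 0 0;0.085 0 0 0.022 0 0 0;0.085 0 0 0.022 0 0 0;0.085 0 0 0.016 0 0 0;0.085 0 0 0.008 0 0 0;0.085 0 0 0 0 0 0;0.06 0 0 0 0 0 0;0.03 0 0 0 0 0 0' 60
python3 -m crank '0.03 0 0 0 0 0 0;0.03 0 0 0 0 0 0;0.03 0 0 0 0 0 0;0.03 0 0 0 0 0 0;0.03 0 0 0 0 0 0;0.03 0 0 0 0 0 0;0.03 0 0 0 0 0 0;0.03 0 0 0 0 0 0'
python3 -m crank '0.03 0 0 -0.004 0 0 0;0.03 0 0 -0.006 0 0 0;0.03 0 0 -0.007 0 0 0;0.03 0.008 0 0 0 0 0;0.03 0.018 0 0 0 0 0;0.03 0.028 0 0 0 0 0;0.03 0.036 0 0 0 0 0;0.03 0.036 0 0 0 0 0' 
python3 -m crank '0.03 0.030 0 0 0 0 0;0.03 0.012 0 0 0 0 0;0.03 0.004 0 0 0 0 0;0.03 0 0 0 0 0 0;0.03 0 0 0 0 0 0;0.03 0 0 0 0 0 0;0.03 0 0 0 0 0 0;0.03 0 0 0 0 0 0' 
python3 -c "
from h import *
go(.4468,-.1128,.19,188.7)"
```

```text
clock: 17.73
position: [0.643, 0.1889, 0.1749]
tool_rot: [3.141, 0.002, -3.132]
force: [0.6, -0.7, 0.0]
grip_width: 0.0634
finger_force: 0.0
clock: 18.4
position: [0.6428, 0.1893, 0.1749]
tool_rot: [3.141, 0.002, -3.132]
force: [-1.6, -0.9, 9.1]
grip_width: 0.0381
finger_force: 59.8
clock: 19.07
position: [0.5143, 0.1877, 0.1904]
tool_rot: [-3.142, -0.0, -3.132]
force: [0.1, 0.6, -2.1]
grip_width: 0.0374
finger_force: 60.6
clock: 19.73
position: [0.4708, 0.1874, 0.1903]
tool_rot: [-3.141, -0.0, -3.132]
force: [-0.2, -0.8, -0.6]
grip_width: 0.0381
finger_force: 60.6
turn(tool,deg) [-0.01 -0.01 -8.16] shift after turn mm [  69.1 -293.1    0.3] before [  26.8 -300.     0.4] F [-0.2 -0.8 -0.6] t 19.73 w 0.0381
```

```bash
python3 -m crank '0.03 0 0 0 0 0 -4.1;0.03 0 0 0 0 0 -4.1;0.03 0.003 -0.012 0 0 0 0;0.03 0.005 -0.022 0 0 0 0;0.03 0.008 -0.034 0 0 0 0;0.03 0.009 -0.036 0 0 0 0;0.03 0.009 -0.036 0 0 0 0;0.03 0.009 -0.036 0 0 0 0' 
python3 -m crank '0.03 0.009 -0.036 0 0 0 0;0.03 0.007 -0.034 0 0 0 0;0.03 0.005 -0.024 0 0 0 0;0.03 0.003 -0.015 0 0 0 0;0.03 0.002 -0.008 0 0 0 0;0.03 0 0 0 0 0 0;0.03 0 0 0 0 0 0;0.03 0 0 0 0 0 0' 
python3 - <<'E'
from h import *
go(.4468,-.1128,.19,188.7)
s=telemetry.observe()
f=grab_frame("wrist");save(f,'w5.png')
T=np.eye(4);T[:3,:3]=Rn.from_euler("xyz",s["tool_rot"]).as_matrix();T[:3,3]=s["position"]
Tc=np.linalg.inv(T@np.array(f["hand_eye"]));f["R"]=Tc[:3,:3];f["t"]=Tc[:3,3]
u,v,P=cloud(f);hsv=cv2.cvtColor(f["pixels"],cv2.COLOR_RGB2HSV)[v,u].astype(int)
m=(abs(P[:,2]-.047)<.007)&(hsv[:,1]<60)&(abs(P[:,0]-.44)<.08)&(abs(P[:,1]+.05)<.13)
print("walls",m.sum(),cv2.minAreaRect((P[m,:2]*1000).astype(np.float32)))
red=(hsv[:,1]>130)&((hsv[:,0]<8)|(hsv[:,0]>172))&(P[:,2]>.067)&(P[:,2]<.08)&(abs(P[:,1]+.02)<.06)
if red.sum()>3: print("stop",red.sum(),cv2.minAreaRect((P[red,:2]*1000).astype(np.float32)))
E
```

```text
clock: 20.4
position: [0.4542, 0.0049, 0.1905]
tool_rot: [-3.141, -0.0, -2.99]
force: [1.8, -0.2, -1.6]
grip_width: 0.038
finger_force: 60.6
clock: 21.07
position: [0.447, -0.1114, 0.1905]
tool_rot: [3.141, -0.0, -2.987]
force: [0.4, 0.1, -1.3]
grip_width: 0.0379
finger_force: 60.7
turn(tool,deg) [ 0.02 -0.    0.13] shift after turn mm [ 0.4 -1.4  0.5] before [ 0.4 -1.4  0.5] F [ 0.4  0.1 -1.3] t 21.07 w 0.0379
walls 4667 ((437.4639587402344, -51.58708953857422), (56.79386901855469, 184.89247131347656), 8.10858154296875)
stop 541 ((431.9769592285156, -17.325969696044922), (25.771669387817383, 12.028883934020996), 8.40787410736084)
```

View pics/w5.png

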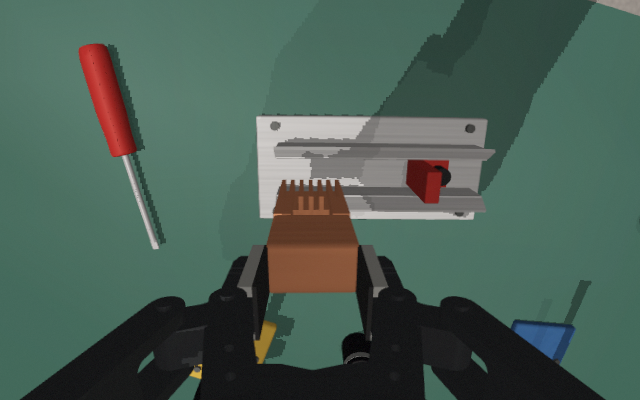

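The sink hangs over the channel's free end (315,240), stop at (425,180). Lowering.

```bash
python3 -m crank '0.03 0 0 0.008 0 0 0.4;0.03 0 0 0.014 0 0 0;0.03 0 0 0.014 0 0 0;0.03 0 0 0.014 0 0 0;0.03 0 0 0.010 0 0 0;0.03 0 0 0.008 0 0 0;0.03 0 0 0.006 0 0 0;0.03 0 0 0.004 0 0 0' 
python3 -m crank '0.03 0 0 0.002 0 0 0;0.03 0 0 0.001 0 0 0;0.03 0 0 0.001 0 0 0;0.03 0 0 0.0005 0 0 0;0.03 0 0 0 0 0 0;0.03 0 0 0 0 0 0;0.03 0 0 0 0 0 0;0.03 0 0 0 0 0 0' 
```

```text
clock: 21.78
position: [0.4467, -0.1122, 0.1118]
tool_rot: [3.141, -0.001, -2.995]
force: [0.5, 0.7, -2.5]
grip_width: 0.038
finger_force: 60.7
clock: 22.45
position: [0.4469, -0.1125, 0.1082]
tool_rot: [-3.142, 0.0, -2.995]
force: [-0.7, -0.0, -2.4]
grip_width: 0.038
finger_force: 60.7
```

```bash
python3 -m crank '0.03 0 0 0.0005 0 0 0;0.03 0 0 0.0005 0 0 0;0.03 0 0 0.0002 0 0 0;0.03 0 0 0.0002 0 0 0;0.03 0 0 0 0 0 0;0.03 0 0 0 0 0 0;0.03 0 0 0 0 0 0;0.03 0 0 0 0 0 0' 
```

```text
clock: 23.12
position: [0.4472, -0.1126, 0.107]
tool_rot: [-3.141, 0.001, -2.996]
force: [-0.5, 0.3, 8.0]
grip_width: 0.0381
finger_force: 61.8
```

```bash
python3 -m crank '0.03 0 0 -0.0007 0 0 0;0.03 0 0.004 0 0 0 0;0.03 0 0.008 0 0 0 0;0.03 0 0.010 0 0 0 0;0.03 0 0.010 0 0 0 0;0.03 0 0.010 0 0 0 0;0.03 0 0.008 0 0 0 0;0.03 0 0.004 0 0 0 0' 
python3 -m crank '0.03 0 0.001 0 0 0 0;0.03 0 0 0 0 0 0;0.03 0 0 0 0 0 0;0.03 0 0 0 0 0 0;0.03 0 0 0 0 0 0;0.03 0 0 0 0 0 0;0.03 0 0 0 0 0 0;0.03 0 0 0 0 0 0' 

```

```text
clock: 23.78
position: [0.4388, -0.0574, 0.1074]
tool_rot: [3.141, -0.0, -2.994]
force: [-0.3, -0.1, -1.0]
grip_width: 0.0381
finger_force: 60.7
clock: 24.45
position: [0.4388, -0.0582, 0.1074]
tool_rot: [-3.142, -0.0, -2.996]
force: [-0.3, -0.9, -2.3]
grip_width: 0.0379
finger_force: 60.7
```

```bash
python3 -m crank '0.03 0 0.001 0 0 0 0;0.03 0 0.002 0 0 0 0;0.03 0 0.002 0 0 0 0;0.03 0 0.002 0 0 0 0;0.03 0 0.002 0 0 0 0;0.03 0 0.001 0 0 0 0;0.03 0 0.0005 0 0 0 0;0.03 0 0 0 0 0 0' 
python3 -m crank '0.03 0 0.0001 0 0 0 0;0.03 0 0.0001 0 0 0 0;0.03 0 0.0001 0 0 0 0;0.03 0 0.0001 0 0 0 0;0.03 0 0.0001 0 0 0 0;0.03 0 0.0001 0 0 0 0;0.03 0 0.0001 0 0 0 0;0.03 0 0.0001 0 0 0 0' 
```

```text
clock: 25.12
position: [0.4373, -0.0476, 0.1074]
tool_rot: [-3.142, -0.0, -2.995]
force: [0.4, 0.5, -1.8]
grip_width: 0.0378
finger_force: 60.7
clock: 25.78
position: [0.4372, -0.0469, 0.1074]
tool_rot: [-3.142, -0.0, -2.995]
force: [0.5, 0.1, -2.0]
grip_width: 0.0379
finger_force: 60.7
```

```bash
python3 -m crank '0.03 0 0.0001 0 0 0 0;0.03 0 0.0001 0 0 0 0;0.03 0 0.0001 0 0 0 0;0.03 0 0.0001 0 0 0 0;0.03 0 0.0001 0 0 0 0;0.03 0 0.0001 0 0 0 0;0.03 0 0.0001 0 0 0 0;0.03 0 0.0001 0 0 0 0' 
```

```text
clock: 26.45
position: [0.4371, -0.0461, 0.1074]
tool_rot: [-3.142, -0.0, -2.995]
force: [-0.4, 0.5, -1.9]
grip_width: 0.0378
finger_force: 60.7
```

```bash
python3 -m crank '0.03 0 0.0002 0 0 0 0;0.03 0 0.0002 0 0 0 0;0.03 0 0.0002 0 0 0 0;0.03 0 0.0002 0 0 0 0;0.03 0 0.0002 0 0 0 0;0.03 0 0.0001 0 0 0 0;0.03 0 0 0 0 0 0;0.03 0 0 0 0 0 0' 
```

```text
clock: 27.12
position: [0.4369, -0.045, 0.1074]
tool_rot: [-3.142, 0.0, -2.995]
force: [-0.7, 0.6, -1.6]
grip_width: 0.038
finger_force: 60.7
```

```bash
python3 -m crank '0.03 0 0.0002 0 0 0 0;0.03 0 0.0002 0 0 0 0;0.03 0 0.0002 0 0 0 0;0.03 0 0.0002 0 0 0 0;0.03 0 0.0001 0 0 0 0;0.03 0 0.0001 0 0 0 0;0.03 0 0 0 0 0 0;0.03 0 0 0 0 0 0' 
```

```text
clock: 27.78
position: [0.4368, -0.044, 0.1074]
tool_rot: [-3.142, 0.0, -2.995]
force: [-0.1, -0.5, -2.8]
grip_width: 0.038
finger_force: 60.7
```

```bash
python3 -m crank '0.03 0 0.0001 0 0 0 0;0.03 0 0.0001 0 0 0 0;0.03 0 0.0001 0 0 0 0;0.03 0 0.0001 0 0 0 0;0.03 0 0.0001 0 0 0 0;0.03 0 0.0001 0 0 0 0;0.03 0 0 0 0 0 0;0.03 0 0 0 0 0 0' 
```

```text
clock: 28.45
position: [0.4367, -0.0435, 0.1074]
tool_rot: [-3.142, 0.0, -2.995]
force: [0.0, 0.8, -2.0]
grip_width: 0.038
finger_force: 60.7
```

```bash
python3 -m crank '0.03 0 0.0001 0 0 0 0;0.03 0 0.0001 0 0 0 0;0.03 0 0.0001 0 0 0 0;0.03 0 0.0001 0 0 0 0;0.03 0 0.0001 0 0 0 0;0.03 0 0.0001 0 0 0 0;0.03 0 0 0 0 0 0;0.03 0 0 0 0 0 0' 
```

```text
clock: 29.12
position: [0.4366, -0.0428, 0.1074]
tool_rot: [-3.142, 0.0, -2.995]
force: [0.8, -1.1, -2.8]
grip_width: 0.0381
finger_force: 60.7
```

```bash
python3 -m crank '0.03 0 0.0001 0 0 0 0;0.03 0 0.0001 0 0 0 0;0.03 0 0.0001 0 0 0 0;0.03 0 0.0001 0 0 0 0;0.03 0 0.0001 0 0 0 0;0.03 0 0.0001 0 0 0 0;0.03 0 0 0 0 0 0;0.03 0 0 0 0 0 0' 
```

```text
clock: 29.78
position: [0.4365, -0.0423, 0.1074]
tool_rot: [-3.142, -0.0, -2.995]
force: [0.4, -0.5, -1.4]
grip_width: 0.0378
finger_force: 60.7
```

```bash
python3 -m crank '0.03 0 0.0001 0 0 0 0;0.03 0 0.0001 0 0 0 0;0.03 0 0.0001 0 0 0 0;0.03 0 0.0001 0 0 0 0;0.03 0 0.0001 0 0 0 0;0.03 0 0.0001 0 0 0 0;0.03 0 0 0 0 0 0;0.03 0 0 0 0 0 0' 
```

```text
clock: 30.45
position: [0.4365, -0.042, 0.1074]
tool_rot: [-3.141, 0.0, -2.996]
force: [1.1, -6.3, -1.0]
grip_width: 0.0376
finger_force: 60.9
```

Contact felt at 6 N; a touch more and hold.

```bash
python3 -m crank '0.03 0 0.0001 0 0 0 0;0.03 0 0 0 0 0 0;0.03 0 0 0 0 0 0;0.03 0 0 0 0 0 0;0.03 0 0 0 0 0 0;0.03 0 0 0 0 0 0;0.03 0 0 0 0 0 0;0.03 0 0 0 0 0 0' 
```

```text
clock: 31.12
position: [0.4365, -0.042, 0.1074]
tool_rot: [-3.141, 0.0, -2.996]
force: [0.4, -6.3, -0.1]
grip_width: 0.038
finger_force: 60.9
```

```bash
python3 -m crank '0.03 0 0.0001 0 0 0 0;0.03 0 0 0 0 0 0;0.03 0 0 0 0 0 0;0.03 0 0 0 0 0 0;0.03 0 0 0 0 0 0;0.03 0 0 0 0 0 0;0.03 0 0 0 0 0 0;0.03 0 0 0 0 0 0' 
```

```text
clock: 31.78
position: [0.4365, -0.042, 0.1074]
tool_rot: [-3.141, 0.0, -2.996]
force: [1.1, -6.5, -0.3]
grip_width: 0.0375
finger_force: 60.9
```

```bash
python3 -m crank '0.03 0 0.0001 0 0 0 0;0.03 0 0.0001 0 0 0 0;0.03 0 0 0 0 0 0;0.03 0 0 0 0 0 0;0.03 0 0 0 0 0 0;0.03 0 0 0 0 0 0;0.03 0 0 0 0 0 0;0.03 0 0 0 0 0 0' 
```

```text
clock: 32.45
position: [0.4365, -0.0419, 0.1074]
tool_rot: [-3.141, 0.0, -2.996]
force: [1.3, -8.7, -0.7]
grip_width: 0.0381
finger_force: 60.9
```

```bash
python3 -m crank '0.03 0 0 0 0 0 0;0.03 0 0 0 0 0 0;0.03 0 0 0 0 0 0;0.03 0 0 0 0 0 0;0.03 0 -0.0003 0 0 0 0;0.03 0 -0.0002 0.0002 0 0 0;0.03 0 0 0.0002 0 0 0;0.03 0 0 0 0 0 0' 
```

```text
clock: 33.12
position: [0.4366, -0.0421, 0.1072]
tool_rot: [-3.141, 0.0, -2.996]
force: [0.2, -6.0, 3.8]
grip_width: 0.0379
finger_force: 61.4
```

```bash
python3 -m crank '0.03 0 -0.0002 0 0 0 0;0.03 0 -0.0001 0 0 0 0;0.045 0 0 0 0 0 0;0.05 0 0 0 0 0 0;0.06 0 0 0 0 0 0;0.085 0 0 0 0 0 0;0.085 0 0 0 0 0 0;0.085 0 0 0 0 0 0' 
python3 -m crank '0.085 0 0 0 0 0 0;0.085 0 0 0 0 0 0;0.085 0 0 -0.008 0 0 0;0.085 0 0 -0.016 0 0 0;0.085 0 0 -0.025 0 0 0;0.085 0 0 -0.03 0 0 0;0.085 0 0 -0.02 0 0 0;0.085 0 0 0 0 0 0' 
python3 - <<'E'
from h import *
for n in("top","scene"):
    f=grab_frame(n); u,v,P=cloud(f);hsv=cv2.cvtColor(f["pixels"],cv2.COLOR_RGB2HSV)[v,u].astype(int)
    j=(abs(P[:,0]-.44)<.1)&(abs(P[:,1]+.05)<.12)
    for nm,m in(("stop",j&(hsv[:,1]>130)&((hsv[:,0]<5)|(hsv[:,0]>172))&(abs(P[:,2]-.073)<.007)),("copper",j&(hsv[:,0]<18)&(hsv[:,1]>100)&(abs(P[:,2]-.12)<.007))):
        if m.sum()>3: print(n,nm,m.sum(),cv2.minAreaRect((P[m,:2]*1000).astype(np.float32)),np.median(P[m,2]))
save(f,"end.png")
f=grab_frame("wrist");save(f,"w6.png")
E
```

```text
clock: 33.78
position: [0.4364, -0.042, 0.1069]
tool_rot: [3.142, -0.0, -2.995]
force: [0.7, 0.7, -0.7]
grip_width: 0.085
finger_force: 0.0
clock: 34.45
position: [0.438, -0.0422, 0.21]
tool_rot: [-3.141, 0.006, -2.996]
force: [0.4, -0.2, 0.2]
grip_width: 0.0848
finger_force: 0.0
scene stop 48 ((434.5097351074219, -16.597551345825195), (26.885316848754883, 12.6926908493042), 5.511368751525879) 0.0706530467841017
scene copper 133 ((437.49200439453125, -43.665191650390625), (27.506105422973633, 39.32838821411133), 8.257404327392578) 0.11815118718781328
```

View pics/end.png

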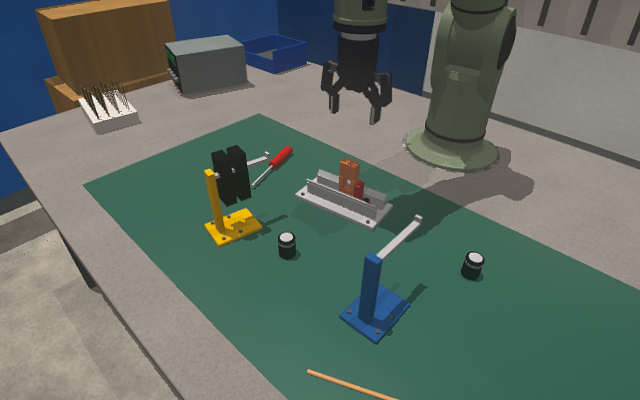

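View pics/w6.png

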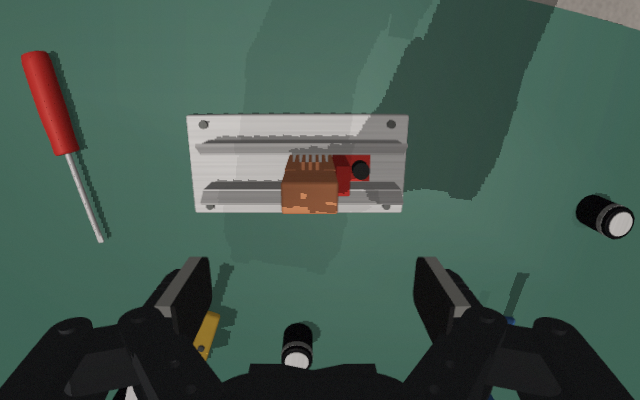

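The scene shows both black sinks on the yellow arm (231,175) and the copper one upright against the unmoved stop (350,180). The wrist view shows them touching at (338,178). Handing in.

```bash
python3 -c "
from h import *
print(bot.job_done())"
```

```text
the job is handed in; nothing more can be done
None
```

I handed the job in at about 35 s with no verdict returned. Both black heat sinks hang on the yellow hook, and the copper one stands upright against the red stop after a press of about 8.7 N (wrist reading); the cameras showed no shift of the stop.

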